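# Find the tight spot of the filter wheel and lock it

### The arm

A 6-joint arm with a two-finger parallel gripper is mounted at the origin on the work surface. World frame = base frame: x ahead of the robot, y to its left, z up, the work surface at z = 0. Lengths are in mm, angles in rad, forces in N, time in s.
With the tool pointing down it reaches from about 350 to 875 mm from the base axis. Payload 4.2 kg.
Tool frame: the origin (TCP) lies midway between the tips of the shut fingers; the grasp point (between the pads) lies 19 mm behind it; y points along the fingers, x is the direction in which the jaws open and shut, and the axes are right-handed (so a half turn about y gives the same grasp; the last joint's range is limited). The gripper opens to 85 mm and grips with 20 to 120 N. Pads are 22 mm wide; open, the fingers measure 114 mm over their backs; the gripper's body (76 mm by 85 mm) begins 54 mm behind the grasp point. The pads swing forward as they close: fully open they stand 13 mm farther back than shut.
Start: joints at [1.519, 0.385, 0.008, 0, -1.194, -0.259], TCP at [191.105, 595.045, 231.312] pointing down, gripper open.
Joint ranges: [-3.14, 3.14], [-1.21, 2.06], [-1.07, 1.41], [-3.16, 2.05], [-2.99, -0.16], [-3.1, 3.1]. Speed limits (rad/s): [2.79, 2.79, 3.14, 3.14, 3.14, 3.14].

### API

Orientations are given as a unit quaternion [x, y, z, w].
In Python, from bench import read_state, get_image, job_done gives the robot as it stands.
- The arm moves only by the tool play_rows, never from a script. Its argument "series" is a list of rows, each a list of 7 numbers: the shift along the tool's x, y, z in m, then the turn, a rotation vector about the tool's x, y, z in rad, then the finger opening in m, from 0 to 0.0854. In form: [[x, y, z, wx, wy, wz, claw], ...]. A call has 1 to 10 rows; each row shifts and turns the pose as measured when the row begins, along the tool's axes as they then stand; what a row does not reach is not made up. A row lasts 1/10 s, in which the tool goes at most 50 mm and 8.59 degrees, less where a joint would pass 70% of its speed; a pose out of reach is approached as far as the arm can. A call with a gripper value outside its range is refused whole. The fingers move at their own pace and stop on an object; the grip force is fixed at half the most. Time passes only in rows, so rows that do not move let the fingers close. It gives the time, the measured TCP pose, the force and the opening at its end, in the units of the state.
- read_state(): the state, without advancing time (a new reading comes with each control period).
- get_image(name): name is "side" or "top"; returns a dict with "color" (384x512x3 uint8, red, green, blue), "intrinsics" (3x3 intrinsics, pixels), "D" ([k1, k2, p1, p2, k3] as OpenCV has them; the pictures are not rectified), "origin" and "orientation" of the camera in the world. Camera axes: x right, y down, z forward; pixel columns grow to the right and rows downward; lengths in mm; the calibration is good to about 2 mm. A picture is of the moment at which its call begins. There is no depth.
- job_done(): hands the job in, once; it reports no verdict.
The state is a dict: "clock": time; "joints": joint angles; "joint_vel": joint speeds; "joint_efforts": joint torques, N m; "position": TCP position; "ee_rot": TCP orientation; "contact_force": force on the tool from outside, world axes, zero at the start; "wrist_torque": the same for the moment, N m; "gripper_width": finger opening in mm.
Only numpy, scipy, OpenCV 4.12 (cv2) and the standard library are available. Lean on these libraries where they do the work, as an engineer would, in place of code of your own. Each camera call takes 0.05 s, during which the arm holds its last target. There are 200 camera calls.

### The job

Lock the microscope's filter wheel for transport. It can be locked in only one position, which cannot be seen: lead the wheel round by its crank knob, feel where it rubs, and stop in the middle of that tight stretch; then let go of the knob and push the lock pin gently down until it is fully home. Never force the pin (keep well below 20 N; if it stops short, the wheel is not in the right place), and leave everything else where it is.

Things in the scene. Friction and masses are not known exactly. Their poses are not given: they have to be found in the camera images.
- unit: Filter-wheel unit of a microscope on the bench: an ivory drum 224 mm in diameter, 49 high, fixed. Origin: centre of its underside, on the wheel's axis; z up; its x axis points from the wheel's axis to the lock pin (pin at x = 92, y = 0 mm in this frame).
- carousel (a joint): Angle (rad) of the filter wheel, the aluminium disc (140 mm across) with five round glass filters in the drum's top. It turns endlessly either way about the unit's vertical axis; grows anticlockwise seen from above; at 0 the knob is on the unit's +x side, next to the lock pin. Slight even drag (at most about 1 N at the knob) outside the tight stretch; stays where it is left.
- wheel_centre (a point): Centre of the wheel's top face, on its axis, 53.5 mm above the table. Hidden below, the wheel carries one lock hole, at an unknown place each time, not under the pin at the start. The hole's raised rim rubs as it passes under the pin: over about 0.30 rad of turning the drag at the knob rises to 4 to 12 N. The hole is under the pin at the middle of that stretch; the pin enters within about 0.07 rad of it.
- knob_top (a point): Centre of the top of the wheel's crank knob: a black upright cylinder, 16 mm in diameter, 36 tall (from 58.5 to 95 above the table), 42 from the wheel's axis. It spins freely on its own spindle, so a gripper can hold it in one orientation and lead it round the circle.
- lock_pin: Steel push pin, round head 18 mm across, 12 thick, over the drum's rim, 92 from the wheel's axis (33 from the knob when nearest). Origin: centre of the head's top; z up. Top at 84 above the table when up, 73 fully home, head down on its dark collar (26 across, top at 61). Slides down with about 3 N, stays where left. Stops on a stiff rubber washer; with no hole under it, it stops after about 3.5.
- filter_cell: a filter cell: dark metal ring, 30 outside, 22 inside diameter, 8 high, lying on the housing's rim opposite the lock pin; origin at the centre of its underside. A bystander; to be left alone. Sizes in mm.
- dish: an open clear culture dish, 88 across, 15 high, beside the unit; origin at the centre of its underside. A bystander; to be left alone. Sizes in mm.
- screwdriver: a screwdriver, 170 long, lying beside the unit; origin near the middle of its underside. A bystander; to be left alone. Sizes in mm.
- tip_box: a grey pipette-tip box with clear lid, 87 x 122 x 70 high; origin at the centre of its underside. A bystander; to be left alone. Sizes in mm.
- media_bottle: a bottle with white cap, 56 across, 110 high; origin at the centre of its underside. A bystander; to be left alone. Sizes in mm.
- beaker: a glass beaker, 70 across, 85 high; origin at the centre of its underside. A bystander; to be left alone. Sizes in mm.
- slide_box: a flat white slide box, 100 x 180 x 34 high; origin at the centre of its underside. A bystander; to be left alone. Sizes in mm.
- pen: a marker pen, 120 long, 13 thick, lying; origin at its middle, on the table. A bystander; to be left alone. Sizes in mm.

How it is judged:
By the outcome, as a careful person would: the job done as asked, in the order asked, and still so for the second after the job is handed in, with the robot touching nothing.
It also fails if it takes over 70 s, if anything falls off the work surface, if the arm or the gripper's body presses on something with over 40 N, if the wrist force passes 120 N, or if a joint passes its speed limit or range.

## Working session

There is one attempt and no reset: what is moved stays moved. The work goes in short steps, Python scripts to look and compute and a tool call to move; the robot and the scene stay as the last step left them, time stands still between calls to the robot, and variables do not carry over. Pictures are saved under pics/ and viewed, about 8 in all and at most 12, crops included, and the job is handed in when it is done.

Besides the shell and the picture viewer there is one more tool, called after "Call:" in YAML: its name, and indented under it one key for each argument. play_rows: Moves the arm, as the interface text tells. Its arguments: {"type":"object","properties":{"series":{"type":"array","items":{"type":"array","items":{"type":"number"}}}},"required":["series"]}

```bash
mkdir -p pics
python3 - <<'E'
from bench import read_state,get_image
import cv2
s=read_state();print(s)
for n in("side","top"):
    g=get_image(n);cv2.imwrite(f"pics/{n}0.png",g["color"][:,:,::-1])
    print(n,g["intrinsics"],g["D"],g["origin"],g["orientation"])
E
```

```text
{'clock': 0.0, 'joints': array([ 1.51863706e+00,  3.85547728e-01,  6.60395532e-03, -5.24997167e-04,
       -1.19398828e+00, -2.58582633e-01]), 'joint_vel': array([ 0.00178046,  0.00046193, -0.00185493, -0.00035812, -0.00014668,
       -0.0002351 ]), 'joint_efforts': array([ 6.23676692e-05, -3.92287803e+01,  1.88400578e+01,  4.18629840e+00,
       -4.62357522e-03,  3.65066057e-06]), 'position': array([190.90913831, 594.5043869 , 230.21449448]), 'ee_rot': array([ 0.41715821, -0.57091307,  0.57186772, -0.41593823]), 'contact_force': array([-0.15218832, -0.12191041, -0.07455685]), 'wrist_torque': array([-0.0288688 ,  0.00235564,  0.0413362 ]), 'gripper_width': 85.60833967652498}
side [[434.88853263   0.         251.27179048]
 [  0.         434.88853263 193.85423457]
 [  0.           0.           1.        ]] [-0.14580883  0.          0.          0.          0.        ] [ -84.05110635 -836.37742627  930.05439867] [ 0.85776548 -0.27860204  0.13905752 -0.40900158]
top [[377.33153574   0.         247.73859844]
 [  0.         377.33153574 189.78973158]
 [  0.           0.           1.        ]] [-0.11988924  0.          0.          0.          0.        ] [ 469.9711898    15.92284414 1272.94490134] [ 0.71257573 -0.70106454  0.0211526  -0.01723123]
```

View pics/top0.png

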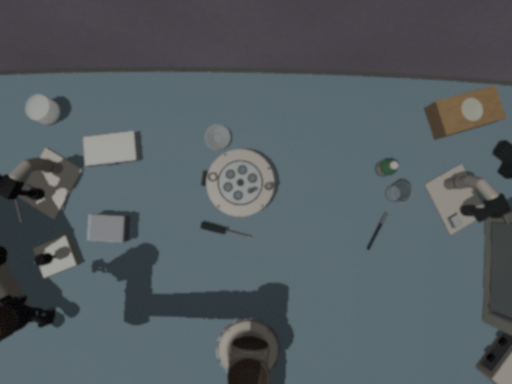

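View pics/side0.png

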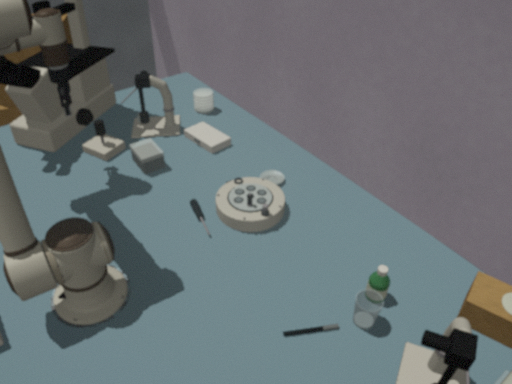

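The unit is at about (240,183) in the top view and (250,203) in the side view. I'll enlarge both.

Run:
```python
import cv2,numpy as np
a=cv2.imread("pics/top0.png")[140:225,195:285];b=cv2.imread("pics/side0.png")[165:240,205:300]
a=cv2.resize(a,(540,510),interpolation=cv2.INTER_CUBIC);cv2.imwrite("pics/topc.png",np.clip(a*1.4,0,255))
b=cv2.resize(b,(760,600),interpolation=cv2.INTER_CUBIC);cv2.imwrite("pics/sidec.png",np.clip(b*1.3,0,255))
```

```text
[ WARN:0@0.066] global loadsave.cpp:1063 imwrite_ Unsupported depth image for selected encoder is fallbacked to CV_8U.
```

View pics/topc.png

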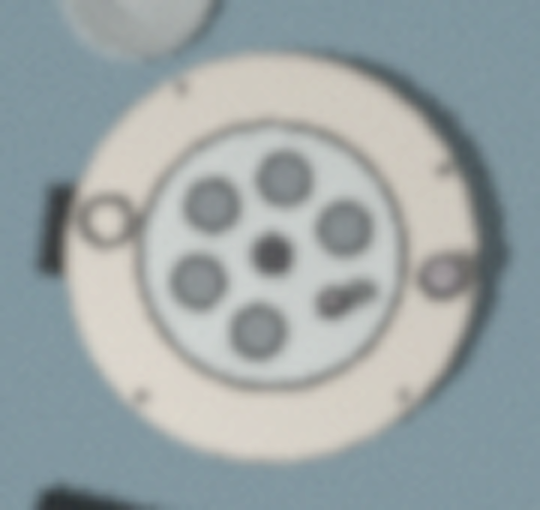

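View pics/sidec.png

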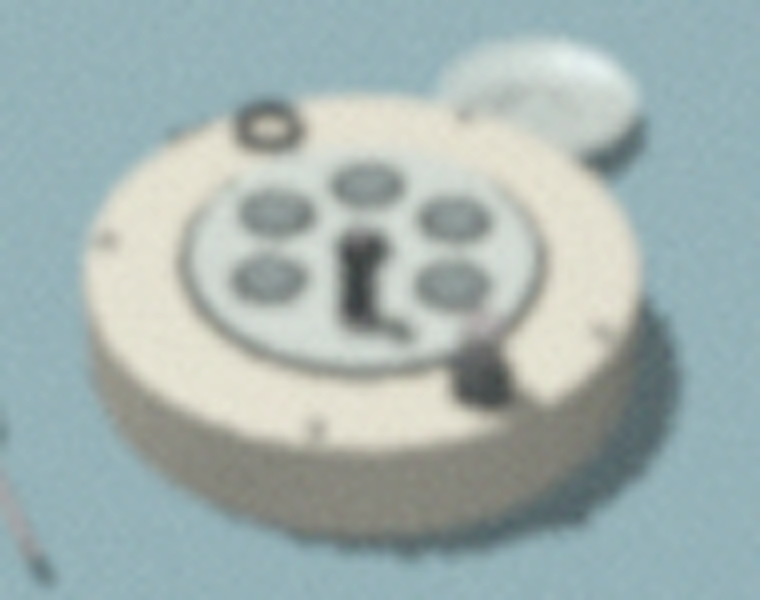

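Top crop (6x): hub at (272,255), knob at about (332,301) with its shadow to the right, pin head at about (444,273), filter cell at (107,220). Side crop (8x): knob top at about (362,242), pin top at about (483,322). The cell is opposite the pin, which fits the description.

```bash
cat > h.py <<'E'
import cv2,numpy as np
from scipy.spatial.transform import Rotation as R
from bench import read_state,get_image
def ray(g,uv):
    p=cv2.undistortPoints(np.array([[uv]],float),np.array(g["intrinsics"]),np.array(g["D"]))[0,0]
    return np.array(g["origin"]),R.from_quat(g["orientation"]).apply([*p,1])
def plane(g,uv,z):
    o,d=ray(g,uv);return o+d*(z-o[2])/d[2]
def project(g,P):
    r=R.from_quat(g["orientation"]);X=r.inv().apply(np.atleast_2d(P)-np.array(g["origin"]))
    return cv2.projectPoints(X,np.zeros(3),np.zeros(3),np.array(g["intrinsics"]),np.array(g["D"]))[0][:,0]
def up(uv,s,off): return [off[0]+(uv[0]+.5)/s-.5,off[1]+(uv[1]+.5)/s-.5]
E
python3 - <<'E'
from h import *
gt,gs=get_image("top"),get_image("side")
T=lambda uv:up(uv,6,(195,140)); S=lambda uv:up(uv,8,(205,165))
# drum top edge: ivory mask (R>B)
c=gt["color"].astype(int);m=((c[:,:,0]-c[:,:,2])>8).astype(np.uint8);m[:140]=0;m[225:]=0;m[:,:195]=0;m[:,285:]=0
k=max(cv2.findContours(m,cv2.RETR_EXTERNAL,cv2.CHAIN_APPROX_NONE)[0],key=cv2.contourArea)
P=np.array([plane(gt,p[0],49)[:2] for p in cv2.convexHull(k)]).astype(np.float32);print("drum",cv2.minEnclosingCircle(P),cv2.fitEllipse(P))
print("hub top",plane(gt,T((272,255)),55)," wheel centre(139..405)",plane(gt,T((272,254)),53.5))
print("knob top",plane(gt,T((330,300)),95),"side",plane(gs,S((362,240)),95))
print("pin",plane(gt,T((444,273)),84),"side",plane(gs,S((484,325)),84))
print("cell",plane(gt,T((107,220)),57),"side",plane(gs,S((269,126)),57))
s=read_state();print(R.from_quat(s["ee_rot"]).as_matrix().round(3))
E
```

```text
drum ((553.3186645507812, 38.46539306640625), 108.88566589355469) ((538.408447265625, 42.50590133666992), (163.13653564453125, 209.1879119873047), 163.45037841796875)
hub top [560.76751201  35.41249664  55.        ]  wheel centre(139..405) [561.4207349   35.44589367  53.5       ]
knob top [534.77717279   4.1478215   95.        ] side [531.74574057  -4.96615168  95.        ]
pin [550.61010251 -55.77379639  84.        ] side [547.19283741 -61.78771154  84.        ]
cell [578.09214044 124.69499241  57.        ] side [572.80884576 116.4131439   57.        ]
[[-0.306 -0.     0.952]
 [-0.952 -0.001 -0.306]
 [ 0.001 -1.     0.   ]]
```

Call:
play_rows:
  series:
    - [0.0327, 0, 0.0362, 0, 0, 0, 0.05]
    - [0.0327, 0, 0.0362, 0, 0, 0, 0.05]
    - [0.0327, 0, 0.0362, 0, 0, 0, 0.05]
    - [0.0327, 0, 0.0362, 0, 0, 0, 0.05]
    - [0.0327, 0, 0.0362, 0, 0, 0, 0.05]
    - [0.0327, 0, 0.0362, 0, 0, 0, 0.05]
    - [0.0327, 0, 0.0362, 0, 0, 0, 0.05]
    - [0.0327, 0, 0.0362, 0, 0, 0, 0.05]
    - [0.0327, 0, 0.0362, 0, 0, 0, 0.05]
    - [0.0327, 0, 0.0362, 0, 0, 0, 0.05]

```text
clock: 1.2
position: [439.2, 165.5, 229.2]
ee_rot: [0.42, -0.568, 0.57, -0.42]
contact_force: [1.0, -0.0, -0.0]
gripper_width: 50.0
```

Call:
play_rows:
  series:
    - [0, 0, 0, 0, 0.138, 0, 0.05]
    - [0, 0, 0, 0, 0.138, 0, 0.05]
    - [0, 0, 0, 0, 0.138, 0, 0.05]
    - [0, 0, 0, 0, 0.138, 0, 0.05]
    - [0, 0, 0, 0, 0.138, 0, 0.05]
    - [0, 0, 0, 0, 0.138, 0, 0.05]
    - [0, 0, 0, 0, 0.138, 0, 0.05]
    - [0, 0, 0, 0, 0.138, 0, 0.05]
    - [0, 0, 0, 0, 0.138, 0, 0.05]
    - [0, 0, 0, 0, 0.138, 0, 0.05]

```text
clock: 2.2
position: [440.4, 156.8, 228.0]
ee_rot: [-0.063, -0.703, 0.706, 0.064]
contact_force: [0.6, 0.2, -0.2]
gripper_width: 50.1
```

```bash
cat >> h.py <<'E'
def go(target,zdir=None):
    s=read_state();r=R.from_quat(s["ee_rot"]);M=r.as_matrix()
    d=r.inv().apply(np.array(target)-s["position"])
    a=np.degrees(np.arctan2(M[1,2],M[0,2]));print("t",s["clock"],"pos",s["position"].round(1),"F",s["contact_force"].round(1),"zangle",round(a,2),"tilt",M[:,1].round(3),"shift m",(d/1000).round(4))
E
python3 -c "
from h import *
go([534,3,150])"
```

```text
t 2.2 pos [440.4 156.8 228. ] F [ 0.6  0.2 -0.2] zangle -100.26 tilt [-0.002 -0.004 -1.   ] shift m [-0.1196  0.0784  0.1343]
```

Call:
play_rows:
  series:
    - [-0.024, 0.0157, 0.027, 0, 0, 0, 0.04]
    - [-0.024, 0.0157, 0.027, 0, 0, 0, 0.04]
    - [-0.024, 0.0157, 0.027, 0, 0, 0, 0.04]
    - [-0.024, 0.0157, 0.027, 0, 0, 0, 0.04]
    - [-0.024, 0.0157, 0.027, 0, 0, 0, 0.04]
    - [0, 0, 0, 0, 0, 0, 0.04]

```text
clock: 2.8
position: [538.3, -0.9, 147.8]
ee_rot: [0.063, 0.704, -0.704, -0.062]
contact_force: [0.7, 0.7, -0.3]
gripper_width: 40.1
```

Run:
```python
from h import *
go([534,3,110])
s=read_state();r=R.from_quat(s["ee_rot"])
gs=get_image("side");gt=get_image("top")
for n,g in (("side",gs),("top",gt)):
    print(n,project(g,[s["position"],s["position"]+r.apply([26,-2,0]),s["position"]+r.apply([-26,-2,0])]).round(1))
b=gs["color"][150:240,205:300];a=gt["color"][140:225,195:285]
f=lambda x:np.clip(cv2.resize(x,None,fx=4.2,fy=5,interpolation=3)[:,:,::-1]*1.4,0,255).astype(np.uint8)
b=cv2.resize(b,None,fx=6,fy=6,interpolation=cv2.INTER_CUBIC)[:,:,::-1]
cv2.imwrite("pics/s1.png",np.clip(b*1.4,0,255).astype(np.uint8))
```

```text
t 2.8 pos [538.3  -0.9 147.8] F [ 0.7  0.7 -0.3] zangle -100.12 tilt [ 0.001 -0.    -1.   ] shift m [ 0.005   0.0378 -0.0031]
side [[250.9 179.4]
 [243.1 181.1]
 [258.7 176.6]]
top [[251.5 187.5]
 [249.8 196. ]
 [253.2 178.9]]
```

View pics/s1.png

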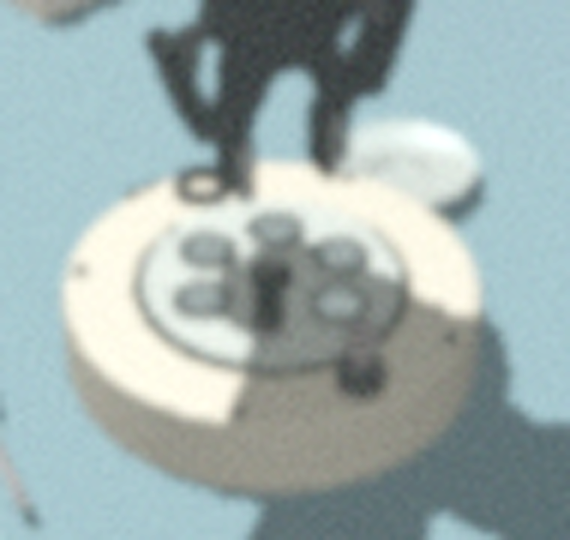

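Side view: finger tips at crop (238,190) and (328,168), so the tip midpoint is about (252.1,179.8). The knob top is at about (268,264), or (249.6,193.9) full frame. I'll measure relative to the tips.

Run:
```python
from h import *
gs=get_image("side");o=up((283,179),6,(205,150));k=up((268,264),6,(205,150));p=up((360,343),6,(205,150))
s=read_state()
for b in(2,5):
    e=np.array(o)-project(gs,s["position"]+[0,0,b])[0];print(e,plane(gs,np.array(k)-e,95),plane(gs,np.array(p)-e,84))
go([534,3,66])
```

```text
[1.42336113 1.78973428] [534.77454428   9.56133188  95.        ] [543.17722994 -57.61498405  84.        ]
[1.41400572 2.59522401] [537.14054081  12.77746233  95.        ] [545.48910394 -54.64777864  84.        ]
t 2.95 pos [538.2   2.1 150.5] F [0.3 0.3 0.1] zangle -99.87 tilt [ 0.006  0.001 -1.   ] shift m [ 0.0047  0.0845 -0.    ]
```

Call:
play_rows:
  series:
    - [0.0037, 0.02, -0.0023, 0, 0, 0, 0.04]
    - [0, 0.02, 0, 0, 0, 0, 0.04]
    - [0, 0.012, 0, 0, 0, 0, 0.04]
    - [0, 0, 0, 0, 0, 0, 0.04]

```text
clock: 3.35
position: [536.0, 9.9, 101.6]
ee_rot: [0.063, 0.707, -0.703, -0.053]
contact_force: [0.5, -0.1, 0.4]
gripper_width: 40.2
```

Run:
```python
from h import *
go([535,5,66])
gs=get_image("side")
b=gs["color"][150:240,205:300]
b=cv2.resize(b,None,fx=6,fy=6,interpolation=cv2.INTER_CUBIC)[:,:,::-1]
cv2.imwrite("pics/s2.png",np.clip(b*1.6,0,255).astype(np.uint8))
```

```text
t 3.35 pos [536.    9.9 101.6] F [ 0.5 -0.1  0.4] zangle -99.47 tilt [ 0.015  0.004 -1.   ] shift m [0.0007 0.0356 0.0053]
```

View pics/s2.png

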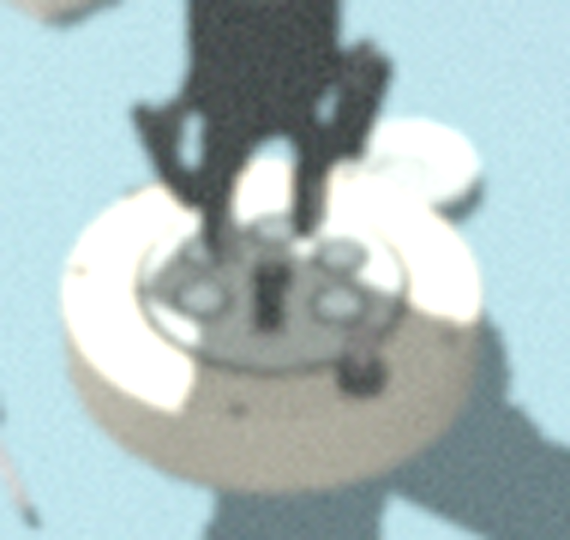

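Tips at crop (215,245) and (307,232), knob top at (270,265): the gripper needs to move about 7 mm toward the pin side, which agrees with the top view estimate (535,3).

Call:
play_rows:
  series:
    - [0, 0, 0.007, 0, 0, 0.012, 0.04]
    - [0, 0, 0, 0, 0, 0, 0.04]
    - [0, 0, 0, 0, 0, 0, 0.04]

```text
clock: 3.7
position: [536.9, 4.3, 105.9]
ee_rot: [0.069, 0.707, -0.702, -0.045]
contact_force: [0.0, -0.1, 0.2]
gripper_width: 40.1
```

```bash
python3 -c "
from h import *
go([535,3,66]); s=read_state(); print(s['joint_vel'],R.from_quat(s['ee_rot']).as_matrix().round(3))"
```

```text
t 3.7 pos [536.9   4.3 105.9] F [ 0.  -0.1  0.2] zangle -99.27 tilt [ 0.035  0.003 -0.999] shift m [0.003  0.0398 0.0019]
[-0.00159077 -0.01627881 -0.00756746  0.00043118 -0.00356093 -0.00010343] [[-0.986  0.035 -0.161]
 [ 0.161  0.003 -0.987]
 [-0.034 -0.999 -0.009]]
```

Call:
play_rows:
  series:
    - [0.003, 0.02, 0.0019, 0, 0, -0.03, 0.04]
    - [0, 0.018, 0, 0, 0, 0, 0.04]
    - [0, 0.002, 0, 0, 0, 0, 0.04]

```text
clock: 4.0
position: [536.4, 3.5, 68.0]
ee_rot: [0.061, 0.709, -0.701, -0.053]
contact_force: [-0.8, -0.5, -1.0]
gripper_width: 39.8
```

```bash
python3 -c "
from h import *
go([535,3,66])"
```

```text
t 4.0 pos [536.4   3.5  68. ] F [-0.8 -0.5 -1. ] zangle -99.26 tilt [ 0.012  0.01  -1.   ] shift m [0.0013 0.002  0.0007]
```

Call:
play_rows:
  series:
    - [0, 0.001, 0, 0, 0, 0, 0.024]
    - [0, 0.0005, 0, 0, 0, 0, 0.02]
    - [0, 0, 0, 0, 0, 0, 0.01]
    - [0, 0, 0, 0, 0, 0, 0.01]
    - [0, 0, 0, 0, 0, 0, 0.01]

```text
clock: 4.5
position: [535.8, 3.0, 67.6]
ee_rot: [0.061, 0.709, -0.701, -0.054]
contact_force: [0.9, -0.7, -3.2]
gripper_width: 14.3
```

```bash
python3 -c "
from h import *
go([561.4,35.4,66])"
```

```text
t 4.5 pos [535.8   3.   67.6] F [ 0.9 -0.7 -3.2] zangle -99.29 tilt [ 0.011  0.01  -1.   ] shift m [-0.02    0.0022 -0.0361]
```

```bash
cat >> h.py <<'E'
import json,os
def circ(C,step,n=10,r=42,zt=67,cl=0.01,U=-96.8):
    """rows that lead the knob round centre C by n steps (world angle)"""
    s=read_state();rot=R.from_quat(s["ee_rot"]);p=s["position"];d=p[:2]-C
    a=np.arctan2(d[1],d[0]);car=np.angle(np.exp(1j*(a-np.radians(U))))
    t=np.array([-np.sin(a),np.cos(a)]);F=s["contact_force"]
    print(f"t {s['clock']:.2f} pos {p.round(1)} r {np.hypot(*d):.1f} carousel {car:.3f} Ft {F[:2]@t:.1f} Fr {F[:2]@d/np.hypot(*d):.1f} Fz {F[2]:.1f}")
    open("log.txt","a").write(json.dumps([s["clock"],*p,*F])+"\n")
    th=a+step*np.arange(n+1);Q=np.c_[r*np.cos(th),r*np.sin(th),0*th]
    D=rot.inv().apply(np.diff(Q,axis=0));
    D[0]+=rot.inv().apply([0,0,np.clip(zt-p[2],-2,2)])
    print([[round(x/1000,4) for x in (q[0],q[1],q[2])] for q in D])
E
python3 -c "
from h import *
circ([561.1,35.2],0.1)"
```

```text
t 4.50 pos [535.8   3.   67.6] r 41.0 carousel -0.547 Ft 1.1 Fr 0.0 Fz -3.2
[[np.float64(-0.0038), np.float64(0.0006), np.float64(0.0018)], [np.float64(-0.0039), np.float64(0.0), np.float64(0.0015)], [np.float64(-0.0041), np.float64(0.0), np.float64(0.0011)], [np.float64(-0.0041), np.float64(0.0), np.float64(0.0006)], [np.float64(-0.0042), np.float64(0.0), np.float64(0.0002)], [np.float64(-0.0042), np.float64(0.0), np.float64(-0.0002)], [np.float64(-0.0042), np.float64(0.0), np.float64(-0.0006)], [np.float64(-0.0041), np.float64(0.0001), np.float64(-0.001)], [np.float64(-0.0039), np.float64(0.0001), np.float64(-0.0014)], [np.float64(-0.0038), np.float64(0.0001), np.float64(-0.0018)]]
```

Call:
play_rows:
  series:
    - [-0.0038, 0.0005, 0.0018, 0, 0, 0, 0.01]
    - [-0.0039, 0, 0.0015, 0, 0, 0, 0.01]

```text
clock: 4.7
position: [542.7, -1.2, 67.6]
ee_rot: [0.061, 0.709, -0.701, -0.054]
contact_force: [-0.6, 1.9, -3.9]
gripper_width: 13.7
```

Call:
play_rows:
  series:
    - [-0.0041, 0, 0.0011, 0, 0, 0, 0.01]
    - [-0.0041, 0, 0.0006, 0, 0, 0, 0.01]

```text
clock: 4.9
position: [551.2, -4.0, 67.6]
ee_rot: [0.061, 0.709, -0.7, -0.054]
contact_force: [-1.6, 2.4, -1.5]
gripper_width: 14.1
```

```bash
python3 -c "
from h import *
circ([561.1,35.2],0.1)" | sed 's/np.float64//g'
```

```text
t 4.90 pos [551.2  -4.   67.6] r 40.5 carousel -0.129 Ft -2.1 Fr -1.9 Fz -1.5
[[(-0.0042), (0.0006), (0.0002)], [(-0.0042), (0.0), (-0.0003)], [(-0.0041), (0.0), (-0.0007)], [(-0.0041), (0.0), (-0.0011)], [(-0.0039), (0.0001), (-0.0015)], [(-0.0038), (0.0001), (-0.0019)], [(-0.0035), (0.0001), (-0.0022)], [(-0.0033), (0.0001), (-0.0026)], [(-0.003), (0.0001), (-0.0029)], [(-0.0027), (0.0001), (-0.0032)]]
```

Call:
play_rows:
  series:
    - [-0.0042, 0.0005, 0.0002, 0, 0, 0, 0.01]
    - [-0.0042, 0, -0.0003, 0, 0, 0, 0.01]

```text
clock: 5.1
position: [560.9, -5.1, 67.6]
ee_rot: [0.061, 0.709, -0.7, -0.053]
contact_force: [-1.7, 3.0, -1.1]
gripper_width: 13.7
```

Call:
play_rows:
  series:
    - [-0.0041, 0, -0.0007, 0, 0, 0, 0.01]
    - [-0.0041, 0, -0.0011, 0, 0, 0, 0.01]

```text
clock: 5.3
position: [569.7, -4.1, 67.6]
ee_rot: [0.061, 0.709, -0.7, -0.054]
contact_force: [-2.0, 5.5, 0.8]
gripper_width: 14.3
```

Call:
play_rows:
  series:
    - [-0.0039, 0, -0.0015, 0, 0, 0, 0.01]
    - [-0.0038, 0, -0.0019, 0, 0, 0, 0.01]

```text
clock: 5.5
position: [577.8, -1.5, 67.6]
ee_rot: [0.06, 0.71, -0.7, -0.054]
contact_force: [-3.5, 4.7, 1.3]
gripper_width: 14.4
```

Call:
play_rows:
  series:
    - [-0.0035, 0, -0.0022, 0, 0, 0, 0.01]
    - [-0.0033, 0, -0.0026, 0, 0, 0, 0.01]

```text
clock: 5.7
position: [584.7, 2.4, 67.6]
ee_rot: [0.059, 0.709, -0.7, -0.055]
contact_force: [-4.3, 3.6, 2.2]
gripper_width: 14.1
```

```bash
python3 -c "
from h import *
circ([561.1,35.2],0.1)" | sed 's/np.float64//g'
```

```text
t 5.70 pos [584.7   2.4  67.6] r 40.3 carousel 0.742 Ft -1.4 Fr -5.5 Fz 2.2
[[(-0.0028), (0.0006), (-0.0031)], [(-0.0025), (0.0001), (-0.0034)], [(-0.0021), (0.0001), (-0.0036)], [(-0.0018), (0.0001), (-0.0038)], [(-0.0014), (0.0001), (-0.004)], [(-0.001), (0.0001), (-0.0041)], [(-0.0006), (0.0001), (-0.0042)], [(-0.0001), (0.0001), (-0.0042)], [(0.0003), (0.0001), (-0.0042)], [(0.0007), (0.0001), (-0.0041)]]
```

```bash
python3 -c "
from h import *
circ([560.7,36.9],0.1)" | sed 's/np.float64//g'
```

```text
t 5.70 pos [584.7   2.4  67.6] r 42.0 carousel 0.726 Ft -1.5 Fr -5.4 Fz 2.2
[[(-0.0029), (0.0006), (-0.0031)], [(-0.0025), (0.0001), (-0.0033)], [(-0.0022), (0.0001), (-0.0036)], [(-0.0018), (0.0001), (-0.0038)], [(-0.0014), (0.0001), (-0.0039)], [(-0.001), (0.0001), (-0.0041)], [(-0.0006), (0.0001), (-0.0042)], [(-0.0002), (0.0001), (-0.0042)], [(0.0002), (0.0001), (-0.0042)], [(0.0006), (0.0001), (-0.0042)]]
```

Call:
play_rows:
  series:
    - [-0.0028, 0, -0.0032, 0, 0, 0, 0.01]
    - [-0.0025, 0, -0.0034, 0, 0, 0, 0.01]

```text
clock: 5.9
position: [590.8, 7.7, 67.6]
ee_rot: [0.059, 0.709, -0.701, -0.056]
contact_force: [-3.4, 1.4, 0.8]
gripper_width: 14.0
```

Call:
play_rows:
  series:
    - [-0.0022, 0, -0.0036, 0, 0, 0, 0.01]
    - [-0.0018, 0, -0.0038, 0, 0, 0, 0.01]

```text
clock: 6.1
position: [595.9, 14.2, 67.6]
ee_rot: [0.058, 0.709, -0.701, -0.057]
contact_force: [-4.4, 1.2, 1.6]
gripper_width: 14.0
```

Call:
play_rows:
  series:
    - [-0.0014, 0, -0.0039, 0, 0, 0, 0.01]
    - [-0.001, 0, -0.0041, 0, 0, 0, 0.01]

```text
clock: 6.3
position: [599.7, 21.7, 67.6]
ee_rot: [0.058, 0.708, -0.701, -0.057]
contact_force: [-3.1, -0.2, 1.3]
gripper_width: 14.4
```

Call:
play_rows:
  series:
    - [-0.0006, 0, -0.0042, 0, 0, 0, 0.01]
    - [-0.0002, 0, -0.0042, 0, 0, 0, 0.01]

```text
clock: 6.5
position: [602.0, 30.1, 67.6]
ee_rot: [0.058, 0.708, -0.702, -0.057]
contact_force: [-3.2, -0.7, 0.9]
gripper_width: 14.2
```

```bash
python3 -c "
from h import *
circ([560.7,36.9],0.1)" | sed 's/np.float64//g'
```

```text
t 6.50 pos [602.   30.1  67.6] r 41.9 carousel 1.525 Ft -1.3 Fr -3.1 Fz 0.9
[[(0.0002), (0.0006), (-0.0042)], [(0.0006), (0.0), (-0.0042)], [(0.001), (0.0), (-0.0041)], [(0.0014), (0.0), (-0.0039)], [(0.0018), (0.0), (-0.0038)], [(0.0022), (0.0), (-0.0036)], [(0.0025), (0.0), (-0.0033)], [(0.0029), (0.0), (-0.0031)], [(0.0032), (0.0), (-0.0028)], [(0.0034), (0.0), (-0.0024)]]
```

Call:
play_rows:
  series:
    - [0.0002, 0, -0.0042, 0, 0, 0, 0.01]
    - [0.0006, 0, -0.0042, 0, 0, 0, 0.01]

```text
clock: 6.7
position: [602.5, 38.8, 67.6]
ee_rot: [0.058, 0.708, -0.702, -0.057]
contact_force: [-2.7, -1.2, 0.9]
gripper_width: 14.3
```

Call:
play_rows:
  series:
    - [0.001, 0, -0.0041, 0, 0, 0, 0.01]
    - [0.0014, 0, -0.0039, 0, 0, 0, 0.01]

```text
clock: 6.9
position: [601.3, 47.4, 67.6]
ee_rot: [0.058, 0.708, -0.702, -0.057]
contact_force: [-2.9, -2.2, 0.4]
gripper_width: 13.8
```

Call:
play_rows:
  series:
    - [0.0018, 0, -0.0038, 0, 0, 0, 0.01]
    - [0.0022, 0, -0.0036, 0, 0, 0, 0.01]

```text
clock: 7.1
position: [598.2, 55.6, 67.6]
ee_rot: [0.058, 0.707, -0.702, -0.057]
contact_force: [-2.4, -3.2, 1.1]
gripper_width: 14.0
```

Call:
play_rows:
  series:
    - [0.0025, 0, -0.0033, 0, 0, 0, 0.01]
    - [0.0029, 0, -0.0031, 0, 0, 0, 0.01]

```text
clock: 7.3
position: [593.6, 63.0, 67.6]
ee_rot: [0.058, 0.707, -0.702, -0.058]
contact_force: [-2.4, -3.4, -0.5]
gripper_width: 14.2
```

Call:
play_rows:
  series:
    - [0.0032, 0, -0.0028, 0, 0, 0, 0.01]
    - [0.0034, 0, -0.0024, 0, 0, 0, 0.01]

```text
clock: 7.5
position: [587.5, 69.3, 67.6]
ee_rot: [0.058, 0.707, -0.703, -0.058]
contact_force: [-2.1, -5.0, -0.1]
gripper_width: 13.9
```

```bash
python3 -c "
from h import *
circ([560.7,36.9],0.1)" | sed 's/np.float64//g'
```

```text
t 7.50 pos [587.5  69.3  67.6] r 42.0 carousel 2.569 Ft -1.6 Fr -5.2 Fz -0.1
[[(0.0037), (0.0006), (-0.0019)], [(0.0039), (0.0), (-0.0016)], [(0.004), (0.0), (-0.0012)], [(0.0041), (0.0), (-0.0007)], [(0.0042), (0.0), (-0.0003)], [(0.0042), (0.0), (0.0001)], [(0.0042), (-0.0), (0.0005)], [(0.0041), (-0.0), (0.0009)], [(0.004), (-0.0), (0.0013)], [(0.0038), (-0.0), (0.0017)]]
```

Call:
play_rows:
  series:
    - [0.0037, 0, -0.0021, 0, 0, 0, 0.01]
    - [0.0039, 0, -0.0017, 0, 0, 0, 0.01]

```text
clock: 7.7
position: [580.2, 74.2, 67.6]
ee_rot: [0.058, 0.707, -0.703, -0.057]
contact_force: [-0.4, -5.8, -0.2]
gripper_width: 13.9
```

Call:
play_rows:
  series:
    - [0.004, 0, -0.0012, 0, 0, 0, 0.01]
    - [0.0041, 0, -0.0007, 0, 0, 0, 0.01]

```text
clock: 7.9
position: [572.7, 77.3, 67.6]
ee_rot: [0.058, 0.707, -0.703, -0.057]
contact_force: [0.1, -6.0, -1.2]
gripper_width: 13.9
```

Call:
play_rows:
  series:
    - [0.0042, 0, -0.0003, 0, 0, 0, 0.01]
    - [0.0042, 0, 0.0001, 0, 0, 0, 0.01]

```text
clock: 8.1
position: [565.2, 78.8, 67.6]
ee_rot: [0.059, 0.707, -0.703, -0.056]
contact_force: [-0.5, -5.7, -2.2]
gripper_width: 14.2
```

Call:
play_rows:
  series:
    - [0.0042, 0, 0.0005, 0, 0, 0, 0.01]
    - [0.0041, 0, 0.0009, 0, 0, 0, 0.01]

```text
clock: 8.3
position: [558.2, 79.0, 67.6]
ee_rot: [0.061, 0.707, -0.702, -0.054]
contact_force: [1.8, -4.8, -3.3]
gripper_width: 13.7
```

Call:
play_rows:
  series:
    - [0.004, 0, 0.0013, 0, 0, 0, 0.01]
    - [0.0038, 0, 0.0017, 0, 0, 0, 0.01]

```text
clock: 8.5
position: [551.6, 78.1, 67.6]
ee_rot: [0.062, 0.708, -0.702, -0.052]
contact_force: [2.9, -3.0, -3.9]
gripper_width: 14.1
```

```bash
python3 -c "
from h import *
circ([560.7,36.9],0.1)" | sed 's/np.float64//g'
```

```text
t 8.50 pos [551.6  78.1  67.6] r 42.2 carousel -2.806 Ft -2.2 Fr -3.6 Fz -3.9
[[(0.0038), (0.0005), (0.0018)], [(0.0036), (-0.0001), (0.0021)], [(0.0034), (-0.0001), (0.0025)], [(0.0031), (-0.0001), (0.0028)], [(0.0028), (-0.0001), (0.0031)], [(0.0025), (-0.0001), (0.0034)], [(0.0022), (-0.0001), (0.0036)], [(0.0018), (-0.0001), (0.0038)], [(0.0014), (-0.0001), (0.004)], [(0.001), (-0.0001), (0.0041)]]
```

Call:
play_rows:
  series:
    - [0.0038, 0, 0.0018, 0, 0, 0, 0.01]
    - [0.0036, 0, 0.0021, 0, 0, 0, 0.01]

```text
clock: 8.7
position: [544.6, 76.0, 67.6]
ee_rot: [0.063, 0.708, -0.701, -0.051]
contact_force: [2.5, -4.4, -4.4]
gripper_width: 14.2
```

Call:
play_rows:
  series:
    - [0.0034, 0, 0.0025, 0, 0, 0, 0.01]
    - [0.0031, 0, 0.0028, 0, 0, 0, 0.01]

```text
clock: 8.9
position: [537.7, 72.3, 67.6]
ee_rot: [0.064, 0.709, -0.701, -0.05]
contact_force: [3.4, -2.6, -4.7]
gripper_width: 13.8
```

Call:
play_rows:
  series:
    - [0.0028, 0, 0.0031, 0, 0, 0, 0.01]
    - [0.0025, 0, 0.0034, 0, 0, 0, 0.01]

```text
clock: 9.1
position: [531.4, 67.3, 67.6]
ee_rot: [0.064, 0.709, -0.7, -0.049]
contact_force: [3.0, -1.4, -2.9]
gripper_width: 14.2
```

Call:
play_rows:
  series:
    - [0.0022, 0, 0.0036, 0, 0, 0, 0.01]
    - [0.0018, 0, 0.0038, 0, 0, 0, 0.01]

```text
clock: 9.3
position: [526.0, 60.9, 67.6]
ee_rot: [0.064, 0.71, -0.7, -0.049]
contact_force: [2.1, 0.3, -3.0]
gripper_width: 13.9
```

```bash
python3 -c "
from h import *
circ([560.7,36.9],0.1)" | sed 's/np.float64//g'
```

```text
t 9.30 pos [526.   60.9  67.6] r 42.2 carousel -2.058 Ft -1.5 Fr -1.6 Fz -3.0
[[(0.0016), (0.0005), (0.0039)], [(0.0012), (-0.0001), (0.004)], [(0.0008), (-0.0001), (0.0041)], [(0.0004), (-0.0001), (0.0042)], [(-0.0), (-0.0001), (0.0042)], [(-0.0004), (-0.0001), (0.0042)], [(-0.0009), (-0.0), (0.0041)], [(-0.0013), (-0.0), (0.004)], [(-0.0017), (-0.0), (0.0039)], [(-0.002), (-0.0), (0.0037)]]
```

Call:
play_rows:
  series:
    - [0.0016, 0, 0.0039, 0, 0, 0, 0.01]
    - [0.0012, 0, 0.004, 0, 0, 0, 0.01]

```text
clock: 9.5
position: [521.9, 53.5, 67.6]
ee_rot: [0.065, 0.71, -0.7, -0.048]
contact_force: [2.1, -0.0, -4.1]
gripper_width: 13.9
```

Call:
play_rows:
  series:
    - [0.0008, 0, 0.0041, 0, 0, 0, 0.01]
    - [0.0004, 0, 0.0042, 0, 0, 0, 0.01]

```text
clock: 9.7
position: [519.5, 45.5, 67.6]
ee_rot: [0.065, 0.71, -0.699, -0.048]
contact_force: [1.0, 10.1, -3.7]
gripper_width: 14.0
```

Call:
play_rows:
  series:
    - [0, 0, 0.0042, 0, 0, 0, 0.01]
    - [-0.0004, 0, 0.0042, 0, 0, 0, 0.01]

```text
clock: 9.9
position: [518.8, 40.4, 67.6]
ee_rot: [0.066, 0.713, -0.697, -0.048]
contact_force: [-1.5, 9.4, -1.8]
gripper_width: 13.7
```

Call:
play_rows:
  series:
    - [-0.0009, 0, 0.0041, 0, 0, 0, 0.01]
    - [-0.0013, 0, 0.004, 0, 0, 0, 0.01]

```text
clock: 10.1
position: [518.7, 33.9, 67.6]
ee_rot: [0.066, 0.714, -0.696, -0.048]
contact_force: [0.4, 2.0, -2.4]
gripper_width: 14.2
```

```bash
python3 -c "
from h import *
circ([560.7,36.9],0.1)" | sed 's/np.float64//g'
```

```text
t 10.10 pos [518.7  33.9  67.6] r 42.1 carousel -1.380 Ft -1.9 Fr -0.6 Fz -2.4
[[(-0.0012), (0.0005), (0.004)], [(-0.0016), (-0.0001), (0.0039)], [(-0.002), (-0.0001), (0.0037)], [(-0.0023), (-0.0), (0.0035)], [(-0.0026), (-0.0), (0.0033)], [(-0.003), (-0.0), (0.003)], [(-0.0032), (0.0), (0.0027)], [(-0.0035), (0.0), (0.0023)], [(-0.0037), (0.0), (0.002)], [(-0.0039), (0.0), (0.0016)]]
```

Tight stretch found near carousel −1.6. I'll sweep back finely to find both edges.

Call:
play_rows:
  series:
    - [0.0005, 0, -0.0025, 0, 0, 0, 0.01]

```text
clock: 10.2
position: [518.5, 35.5, 67.7]
ee_rot: [0.066, 0.713, -0.696, -0.048]
contact_force: [5.8, -8.4, -6.3]
gripper_width: 13.8
```

Call:
play_rows:
  series:
    - [0.0004, 0, -0.0025, 0, 0, 0, 0.01]

```text
clock: 10.3
position: [518.5, 36.2, 67.6]
ee_rot: [0.065, 0.712, -0.697, -0.048]
contact_force: [5.7, -11.2, -5.0]
gripper_width: 14.4
```

Call:
play_rows:
  series:
    - [0.0003, 0, -0.0025, 0, 0, 0, 0.01]

```text
clock: 10.4
position: [518.5, 36.6, 67.6]
ee_rot: [0.065, 0.711, -0.699, -0.049]
contact_force: [5.3, -10.7, -4.0]
gripper_width: 14.4
```

Call:
play_rows:
  series:
    - [0.0002, 0, -0.0025, 0, 0, 0, 0.01]

```text
clock: 10.5
position: [518.5, 36.6, 67.6]
ee_rot: [0.064, 0.71, -0.7, -0.049]
contact_force: [4.0, -11.5, -3.2]
gripper_width: 13.9
```

Call:
play_rows:
  series:
    - [0.0002, 0, -0.0025, 0, 0, 0, 0.01]

```text
clock: 10.6
position: [518.5, 36.6, 67.6]
ee_rot: [0.064, 0.708, -0.701, -0.049]
contact_force: [5.8, -9.9, -3.2]
gripper_width: 14.2
```

Call:
play_rows:
  series:
    - [0.0001, 0, -0.0025, 0, 0, 0, 0.01]

```text
clock: 10.7
position: [518.5, 36.5, 67.6]
ee_rot: [0.064, 0.707, -0.703, -0.05]
contact_force: [4.0, -10.7, -2.6]
gripper_width: 14.3
```

Call:
play_rows:
  series:
    - [0.0001, 0, -0.0025, 0, 0, 0, 0.01]

```text
clock: 10.8
position: [518.5, 36.5, 67.6]
ee_rot: [0.063, 0.706, -0.704, -0.051]
contact_force: [4.3, -11.2, -3.0]
gripper_width: 14.4
```

Call:
play_rows:
  series:
    - [0, 0, -0.0025, 0, 0, 0, 0.01]

```text
clock: 10.9
position: [518.5, 36.4, 67.5]
ee_rot: [-0.063, -0.705, 0.705, 0.051]
contact_force: [3.8, -9.5, -2.3]
gripper_width: 14.0
```

Call:
play_rows:
  series:
    - [0, 0, -0.0025, 0, 0, 0, 0.01]

```text
clock: 11.0
position: [518.5, 36.4, 67.6]
ee_rot: [-0.063, -0.703, 0.706, 0.052]
contact_force: [3.7, -10.3, -2.9]
gripper_width: 13.7
```

Call:
play_rows:
  series:
    - [-0.0001, 0, -0.0025, 0, 0, 0, 0.01]

```text
clock: 11.1
position: [518.5, 36.4, 67.6]
ee_rot: [-0.062, -0.702, 0.707, 0.053]
contact_force: [3.0, -10.2, -2.3]
gripper_width: 14.4
```

Call:
play_rows:
  series:
    - [-0.0002, 0, -0.0025, 0, 0, 0, 0.01]

```text
clock: 11.2
position: [518.5, 36.4, 67.5]
ee_rot: [-0.062, -0.701, 0.709, 0.054]
contact_force: [2.6, -10.2, -1.0]
gripper_width: 14.1
```

Call:
play_rows:
  series:
    - [-0.0003, 0, -0.0025, 0, 0, 0, 0.01]

```text
clock: 11.3
position: [518.5, 36.3, 67.5]
ee_rot: [-0.061, -0.7, 0.71, 0.054]
contact_force: [2.1, -9.1, -2.2]
gripper_width: 14.3
```

```bash
python3 -c "
from h import *
circ([560.7,36.9],0.06)" | sed 's/np.float64//g'
```

```text
t 11.30 pos [518.5  36.3  67.5] r 42.2 carousel -1.439 Ft 9.2 Fr -2.0 Fz -2.2
[[(-0.0005), (0.0006), (0.0025)], [(-0.0007), (0.0), (0.0024)], [(-0.0008), (0.0), (0.0024)], [(-0.001), (0.0), (0.0023)], [(-0.0011), (0.0), (0.0023)], [(-0.0012), (0.0), (0.0022)], [(-0.0014), (0.0), (0.0021)], [(-0.0015), (0.0), (0.002)], [(-0.0016), (0.0), (0.0019)], [(-0.0017), (0.0), (0.0018)]]
```

Call:
play_rows:
  series:
    - [0.0003, 0, -0.0045, 0, 0, 0, 0.01]

```text
clock: 11.4
position: [518.4, 38.1, 67.5]
ee_rot: [-0.061, -0.698, 0.711, 0.055]
contact_force: [3.8, -11.0, -2.7]
gripper_width: 14.1
```

Call:
play_rows:
  series:
    - [0.0002, 0, -0.0045, 0, 0, 0, 0.01]

```text
clock: 11.5
position: [518.5, 40.1, 67.5]
ee_rot: [-0.061, -0.697, 0.712, 0.056]
contact_force: [2.7, -9.7, -2.3]
gripper_width: 14.3
```

Call:
play_rows:
  series:
    - [0.0001, 0, -0.0045, 0, 0, 0, 0.01]

```text
clock: 11.6
position: [518.8, 42.3, 67.5]
ee_rot: [-0.061, -0.696, 0.713, 0.057]
contact_force: [2.7, -8.1, -1.4]
gripper_width: 14.1
```

Call:
play_rows:
  series:
    - [0, 0, -0.0045, 0, 0, 0, 0.01]

```text
clock: 11.7
position: [519.2, 45.1, 67.5]
ee_rot: [-0.061, -0.696, 0.714, 0.057]
contact_force: [2.2, -4.4, -1.5]
gripper_width: 13.8
```

```bash
python3 -c "
from h import *
circ([560.7,36.9],-0.1,6);go([560.7,36.9,67])" | sed 's/np.float64//g'
```

```text
t 11.70 pos [519.2  45.1  67.5] r 42.3 carousel -1.647 Ft 3.9 Fr -3.0 Fz -1.5
[[(-0.0003), (0.0004), (-0.0042)], [(-0.0007), (-0.0001), (-0.0041)], [(-0.0011), (-0.0001), (-0.004)], [(-0.0015), (-0.0001), (-0.0039)], [(-0.0019), (-0.0001), (-0.0037)], [(-0.0023), (-0.0001), (-0.0035)]]
t 11.7 pos [519.2  45.1  67.5] F [ 2.2 -4.4 -1.5] zangle -99.64 tilt [ 0.003 -0.026 -1.   ] shift m [-0.0422  0.0008  0.0011]
```

Call:
play_rows:
  series:
    - [-0.0003, 0, -0.0042, -0.012, 0, 0, 0.01]

```text
clock: 11.8
position: [520.2, 48.6, 67.6]
ee_rot: [-0.062, -0.7, 0.709, 0.057]
contact_force: [0.7, -1.5, -1.7]
gripper_width: 14.3
```

Call:
play_rows:
  series:
    - [-0.0007, 0, -0.0041, -0.012, 0, 0, 0.01]
    - [0, 0, 0, 0, 0, 0, 0.01]

```text
clock: 12.0
position: [521.6, 52.8, 67.6]
ee_rot: [0.063, 0.705, -0.704, -0.057]
contact_force: [-0.1, 0.1, -3.0]
gripper_width: 14.3
```

Call:
play_rows:
  series:
    - [0.0007, 0, 0.0036, 0, 0, 0, 0.01]

```text
clock: 12.1
position: [520.6, 50.0, 67.6]
ee_rot: [0.063, 0.705, -0.704, -0.057]
contact_force: [1.6, 1.8, -2.2]
gripper_width: 14.0
```

Call:
play_rows:
  series:
    - [0.0005, 0, 0.0036, 0, 0, 0, 0.01]

```text
clock: 12.2
position: [519.7, 46.8, 67.6]
ee_rot: [0.063, 0.705, -0.704, -0.056]
contact_force: [1.3, 1.4, -2.5]
gripper_width: 14.1
```

Call:
play_rows:
  series:
    - [0.0003, 0, 0.0042, 0, 0, 0, 0.01]

```text
clock: 12.3
position: [519.2, 44.2, 67.6]
ee_rot: [0.064, 0.706, -0.703, -0.056]
contact_force: [-1.2, 12.4, -3.1]
gripper_width: 13.9
```

Call:
play_rows:
  series:
    - [0.0001, 0, 0.0042, 0, 0, 0, 0.01]

```text
clock: 12.4
position: [518.9, 42.1, 67.6]
ee_rot: [0.064, 0.708, -0.701, -0.055]
contact_force: [-0.6, 11.2, -2.5]
gripper_width: 13.9
```

```bash
python3 -c "
from h import *
circ([560.7,36.9],0.1,6);go([560.7,36.9,67])" | sed 's/np.float64//g'
```

```text
t 12.40 pos [518.9  42.1  67.6] r 42.1 carousel -1.575 Ft -11.1 Fr 2.0 Fz -2.5
[[(-0.0004), (0.0006), (0.0042)], [(-0.0008), (-0.0), (0.0041)], [(-0.0012), (-0.0), (0.004)], [(-0.0016), (-0.0), (0.0039)], [(-0.002), (-0.0), (0.0037)], [(-0.0024), (-0.0), (0.0035)]]
t 12.4 pos [518.9  42.1  67.6] F [-0.6 11.2 -2.5] zangle -99.7 tilt [ 0.014  0.008 -1.   ] shift m [-0.0421  0.0011 -0.002 ]
```

Call:
play_rows:
  series:
    - [-0.0004, 0, 0.004, 0, 0, 0, 0.01]
    - [0, 0, 0, 0, 0, 0, 0.01]
    - [0, 0, 0, 0, 0, 0, 0.01]

```text
clock: 12.7
position: [518.5, 38.6, 67.6]
ee_rot: [0.064, 0.708, -0.701, -0.055]
contact_force: [2.0, 0.1, -2.2]
gripper_width: 14.4
```

Call:
play_rows:
  series:
    - [0.0003, 0, -0.003, 0, 0, 0, 0.01]
    - [0, 0, 0, 0, 0, 0, 0.01]
    - [0, 0, 0, 0, 0, 0, 0.01]

```text
clock: 13.0
position: [518.6, 39.9, 67.6]
ee_rot: [0.064, 0.707, -0.702, -0.055]
contact_force: [1.0, 0.8, -1.6]
gripper_width: 13.7
```

Call:
play_rows:
  series:
    - [0, 0, 0, 0, 0, 0, 0.02]
    - [0, 0, 0, 0, 0, 0, 0.03]
    - [0, 0, 0, 0, 0, 0, 0.035]
    - [0, -0.02, 0, 0, 0, 0, 0.035]
    - [0, -0.03, 0, 0, 0, 0, 0.03]
    - [0, -0.03, 0, 0, 0, 0, 0.01]
    - [0, -0.01, 0, 0, 0, 0, 0]
    - [0, 0, 0, 0, 0, 0, 0]

```text
clock: 13.8
position: [515.3, 38.1, 160.6]
ee_rot: [0.062, 0.706, -0.703, -0.057]
contact_force: [-0.1, 0.4, -0.5]
gripper_width: -0.3
```

```bash
python3 -c "
from h import *
C=np.array([560.7,36.9])
for a in (-96.8,-99): print(C+92*np.array([np.cos(np.radians(a)),np.sin(np.radians(a))]))
go([548,-54.7,110])"
```

```text
[549.80683492 -54.45282675]
[546.30802922 -53.96732733]
t 13.8 pos [515.3  38.1 160.6] F [-0.1  0.4 -0.5] zangle -99.63 tilt [ 0.008  0.003 -1.   ] shift m [-0.0474  0.0505  0.0862]
```

Call:
play_rows:
  series:
    - [-0.0165, 0, 0.0287, 0, 0, 0, 0]
    - [-0.0165, 0.015, 0.0287, 0, 0, 0, 0]
    - [-0.0165, 0.02, 0.0287, 0, 0, 0, 0]
    - [0, 0.015, 0, 0, 0, 0, 0]
    - [0, 0.001, 0, 0, 0, 0, 0]

```text
clock: 14.3
position: [548.6, -57.6, 103.0]
ee_rot: [0.06, 0.706, -0.703, -0.058]
contact_force: [-0.1, 0.7, 0.6]
gripper_width: 0.1
```

Run:
```python
from h import *
go([549.5,-55,90])
gs=get_image("side")
b=gs["color"][150:240,205:300]
b=cv2.resize(b,None,fx=6,fy=6,interpolation=cv2.INTER_CUBIC)[:,:,::-1]
cv2.imwrite("pics/s3.png",np.clip(b*1.6,0,255).astype(np.uint8))
```

```text
t 14.3 pos [548.6 -57.6 103. ] F [-0.1  0.7  0.6] zangle -99.55 tilt [ 0.002  0.004 -1.   ] shift m [-0.0004  0.0131 -0.0027]
```

View pics/s3.png

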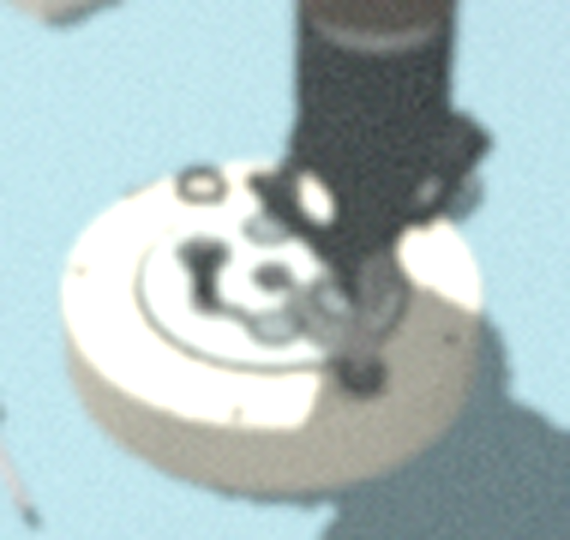

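Finger tip at crop (360,315), directly above the pin head at (360,345). The knob stands at (205,275), where I left it. Descending gently.

Call:
play_rows:
  series:
    - [0, 0.008, -0.0025, 0, 0, 0, 0]
    - [0, 0.005, 0, 0, 0, 0, 0]
    - [0, 0.001, 0, 0, 0, 0, 0]

```text
clock: 14.65
position: [549.7, -53.5, 89.3]
ee_rot: [0.059, 0.706, -0.703, -0.056]
contact_force: [-0.3, 0.4, -0.3]
gripper_width: 0.1
```

Call:
play_rows:
  series:
    - [0, 0.0015, 0, 0, 0, 0, 0]
    - [0, 0.0015, 0, 0, 0, 0, 0]

```text
clock: 14.85
position: [550.1, -52.5, 86.8]
ee_rot: [0.059, 0.706, -0.703, -0.055]
contact_force: [-1.2, -0.7, -0.5]
gripper_width: 0.1
```

Call:
play_rows:
  series:
    - [0, 0.0015, 0, 0, 0, 0, 0]
    - [0, 0.0015, 0, 0, 0, 0, 0]

```text
clock: 15.05
position: [550.5, -52.2, 84.3]
ee_rot: [0.059, 0.706, -0.703, -0.055]
contact_force: [0.0, -0.6, 0.1]
gripper_width: -0.1
```

Call:
play_rows:
  series:
    - [0, 0.0015, 0, 0, 0, 0, 0]
    - [0, 0.0015, 0, 0, 0, 0, 0]

```text
clock: 15.25
position: [550.6, -52.2, 81.9]
ee_rot: [0.059, 0.706, -0.703, -0.054]
contact_force: [-0.6, -0.4, 3.1]
gripper_width: -0.3
```

Call:
play_rows:
  series:
    - [0, 0.0015, 0.0003, 0, 0, 0, 0]
    - [0, 0.0015, 0.0003, 0, 0, 0, 0]

```text
clock: 15.45
position: [550.7, -52.4, 79.2]
ee_rot: [0.06, 0.707, -0.703, -0.054]
contact_force: [-0.6, 1.1, 2.5]
gripper_width: 0.4
```

Call:
play_rows:
  series:
    - [0, 0.0015, 0.0003, 0, 0, 0, 0]
    - [0, 0.0015, 0.0003, 0, 0, 0, 0]

```text
clock: 15.65
position: [550.9, -52.8, 76.2]
ee_rot: [0.06, 0.707, -0.703, -0.054]
contact_force: [-1.1, 2.6, 2.1]
gripper_width: 0.2
```

Past the 3.5 mm blocked depth, so the pin has entered the hole. Continuing to the stop.

Call:
play_rows:
  series:
    - [0, 0.0012, 0, 0, 0, 0, 0]
    - [0, 0.0012, 0, 0, 0, 0, 0]

```text
clock: 15.85
position: [550.9, -52.8, 73.6]
ee_rot: [0.06, 0.707, -0.703, -0.054]
contact_force: [-0.8, 1.0, 2.6]
gripper_width: -0.4
```

Call:
play_rows:
  series:
    - [0, 0.0015, 0, 0, 0, 0, 0]

```text
clock: 15.95
position: [551.0, -52.8, 72.9]
ee_rot: [0.06, 0.707, -0.703, -0.054]
contact_force: [-6.4, 3.5, 17.5]
gripper_width: -0.1
```

Call:
play_rows:
  series:
    - [0, 0.0015, 0, 0, 0, 0, 0]

```text
clock: 16.05
position: [551.0, -52.8, 73.0]
ee_rot: [0.059, 0.706, -0.703, -0.053]
contact_force: [-5.6, 4.0, 16.7]
gripper_width: 0.1
```

It stopped hard at 73.0. I'll back off straight up now.

Call:
play_rows:
  series:
    - [0, -0.002, 0, 0, 0, 0, 0]
    - [0, -0.01, 0, 0, 0, 0, 0]
    - [0, -0.03, 0, 0, 0, 0, 0]
    - [0, -0.04, 0, 0, 0, 0, 0]
    - [0, -0.04, -0.03, 0, 0, 0, 0]
    - [0, -0.03, -0.045, 0, 0, 0, 0]
    - [0, 0, -0.048, 0, 0, 0, 0]
    - [0, 0, -0.045, 0, 0, 0, 0]
    - [0, 0, -0.04, 0, 0, 0, 0]
    - [0, 0, 0, 0, 0, 0, 0]

```text
clock: 17.05
position: [584.9, 153.9, 232.5]
ee_rot: [0.063, 0.707, -0.702, -0.055]
contact_force: [0.7, -0.8, -0.0]
gripper_width: 0.5
```

Run:
```python
from h import *
go([549.5,-55,90])
gs=get_image("side")
b=gs["color"][150:240,205:300]
b=cv2.resize(b,None,fx=6,fy=6,interpolation=cv2.INTER_CUBIC)[:,:,::-1]
cv2.imwrite("pics/s4.png",np.clip(b*1.4,0,255).astype(np.uint8))
```

```text
t 17.05 pos [584.9 153.9 232.5] F [ 0.7 -0.8 -0. ] zangle -99.54 tilt [ 0.011  0.006 -1.   ] shift m [0.0018 0.1409 0.2129]
```

View pics/s4.png

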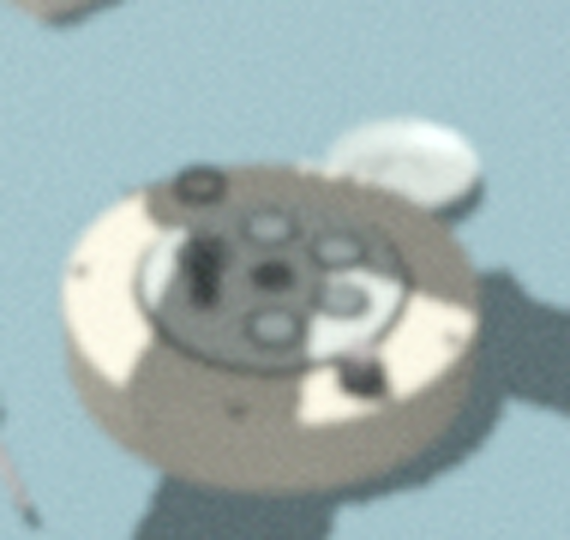

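The pin head now sits low on its collar at (360,365). The knob is unchanged at (205,270), the ring and dish are in place, and the gripper is clear. Handing in.

```bash
python3 -c "
from bench import job_done
print(job_done())"
```

```text
the job is handed in; nothing more can be done
None
```

The filter wheel is locked: the pin went in and stopped at 73.0 mm, its fully home height. I handed the job in at about 17 s on the robot's clock.

- **Finding the spot:** I led the knob almost all the way round anticlockwise. Drag was about 1.5 N, rising to 9–12 N around carousel −1.4 to −1.7 rad. I crossed that stretch in both directions and stopped near its middle, at about −1.52 rad by my unit frame, within about 0.02 rad.
- **Locking:** I let go of the knob and pushed the pin down with the shut fingertips. It slid at 2–3 N, well past the 3.5 mm where it would have stopped with no hole under it.
- **Force at the stop:** For the last two short rows (0.2 s) the vertical force was 16.7–17.5 N. That is under 20 N but higher than I wanted, because I pushed one row more than needed.
- **Last checks:** In the final side picture the pin head is down on its collar, and the knob, filter cell and dish are where they were. The gripper is clear with no contact force. I did not look at the other items again after the first pictures; the arm only passed high above the bench near them.
- **Disagreement:** The two cameras differed by about 7–10 mm on positions at first. I settled this by comparing the fingertips with the knob in the side view, then from the circle the knob followed. The grasp and the push on the pin both landed correctly.

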